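# Snap a circuit breaker into the closed-up gap of a DIN rail row

## Robot

A 7-joint arm with a two-finger parallel gripper is mounted at the origin on a cart in front of the work surface, level with it; the furniture and walls round the work are solid. World frame = base frame: x ahead of the robot, y to its left, z up, the work surface at z = 0. Lengths are in m, angles in rad, forces in N, time in s.
With the tool pointing down it reaches from about 0.35 to 0.9 m from the base axis. Payload 8.1 kg.
Tool frame: the origin (TCP) lies midway between the tips of the shut fingers; the grasp point (between the pads) lies 19 mm behind it; z points along the fingers, y is the line along which they close (so a half turn about z gives the same grasp; the last joint's range is limited). The gripper opens to 92 mm and grips with 3 to 60 N. Pads are 19 mm wide; open, the fingers measure 130 mm over their backs; the gripper's body (75 mm by 190 mm) begins 47 mm behind the grasp point.
Start: joints at [-1.366, 0.434, 0.025, 1.573, -0.012, 1.134, -0.075], TCP at [0.189, 0.596, 0.227] pointing down, gripper open.
Joint ranges: [-2.62, 2.62], [-0.44, 2.09], [-1.27, 1.32], [0.08, 2.57], [-1.32, 4.46], [0.12, 2], [-2.74, 2.74]. Speed limits (rad/s): [2.22, 2.22, 3.01, 3.01, 3.14, 3.14, 3.14].

## Interface

Orientations are given as a 3x3 rotation matrix whose columns are the frame's x, y, z axes.
In Python, from station import readout, cams, workorder gives the robot as it stands.
- The arm moves only by the tool carry_out, never from a script. Its argument "rows" is a list that holds one entry, the list of rows, each a list of 5 numbers: the shift along the tool's x, y, z in fractions of the full range, 1 being 60 cm, then the turn about the tool's z in parts of the range, where 1.0 means 90 degrees, then the finger opening in cm, from 0 to 9.18. A call has 1 to 12 rows; each row is the pose to reach, as a shift and turn from the pose commanded when the call began, along the tool's axes at that moment; what a row does not reach only later rows make up. A row lasts 1/12 s, in which the tool goes at most 41.7 mm and 7.16 degrees, less where a joint would pass 70% of its speed; a pose out of reach is approached as far as the arm can. A shift or turn number past 1, either way, is cut back to 1. A call with a gripper value outside its range is refused whole. The fingers move at their own pace and stop on an object; the grip force is fixed at half the most. Time passes only in rows, so rows that repeat a pose let the fingers close. It gives the time, the measured TCP pose, the force, the opening and the grip force at its end, in the units of the state.
- readout.sense(): the state, without advancing time (a new reading comes with each control period).
- cams.grab_frame(name): name is "scene" or "side" or "wrist"; returns a dict with "img" (420x560x3 uint8, red, green, blue), "K" (3x3 intrinsics, pixels), "pose" (4x4, takes a point from camera to world coordinates); the wrist camera has in their place "tool_from_camera" (4x4, takes a point from camera to tool coordinates, whose origin is the TCP and whose axes are the flange's). Camera axes: x right, y down, z forward; pixel columns grow to the right and rows downward; lengths in m; the calibration is good to about 2 mm. A picture is of the moment at which its call begins: read the wrist's pose just before it. There is no depth.
- workorder.job_done(): hands the job in; it is judged then, once.
The state is a dict: "t": time; "joint_pos": joint angles; "joint_vel": joint speeds; "joint_efforts": joint torques, N m; "tcp_pos": TCP position; "tool_rot": TCP orientation; "contact_force": force on the tool from outside, world axes, zero at the start; "wrist_torque": the same for the moment, N m; "finger_gap": finger opening in m; "finger_force": force on a finger pad.
Only numpy, scipy, OpenCV 4.12 (cv2) and the standard library are available. Lean on these libraries where they do the work, as an engineer would, in place of code of your own. Each camera call takes 0.05 s, during which the arm holds its last target. There are 200 camera calls.

## Task

Fit the loose breaker with the blue toggle into the gap in the row on the mounting rail: the two neighbours have crept together and must be nudged apart as it goes in, gently and without tipping them on the rail. One of them is stuck fast and will not give way, so feel which side yields; then press the breaker straight down, no harder than it needs, until it snaps fully home on the rail, and let go. Leave the tools on the bench where they lie.

Things in the scene. Friction and masses are not known exactly. Their poses are not given: they have to be found in the camera images.
- breaker: Loose two-pole breaker, light grey, blue toggle bar, upright on the bench, 0.19-0.29 kg. 86 (x) x 36 (y) x 75 mm high; the toggle bar on top (x 4-9 mm, 22 mm along y) reaches z = 85. Origin: centre of the underside, z up. Its lowest 16 mm taper from 24 mm wide (y) at the underside to 36 mm. Both x ends fit the rail alike. Its row place: x across the rail, upright, between the neighbours.
- nose (a point): Centre of the breaker's nose, 63 mm above its underside; axes as the breaker. The nose is 45 mm long (x) and 36 mm wide, from the shoulders at 51 mm above the underside up to 75 mm. Take it here from above, fingers closing along x, fingertips just above the shoulders.
- slot (a point): Point in the breaker's underside slot, 12 mm above its underside, that ends on the rail top (point rail_mid height) when it is home. A black spring foot at each end of the slot is wedged outward by the rail's edges in the last 9 mm of a straight push down and snaps under them; the push needed is about 5 to 20 N, then it stops hard on the rail. Above 60 N counts as forced.
- panel: Fixed grey mounting plate 190 (x) x 340 (y) x 3 mm on the bench carrying a rail 35 mm wide along y, and two cable ducts along y, 25 mm wide, 46 mm high, centred at x = +-81.5 mm. Origin: centre of the plate's underside, below the rail's middle; z up. Fixed outer devices, same heights as the neighbours, begin at y = +-65 mm.
- rail_mid (a point): Middle of the rail's top, 18 mm above the bench; axes as the panel: y along the rail, x across. The gap's middle lies within 1 mm of it at the start.
- device_a: Neighbour of the gap, on its +y or -y side: light grey, black toggle, 36 mm wide (y), 86 long (x). Origin: foot at rail-top height, z up. Shoulders 39 mm above it; nose 45 mm long (x). One neighbour (a or b, nothing shows which) is stuck and never slides; the other slides on the rail at about 2.5 N with 12 mm of room behind. Gap 26 to 27.6 mm, breaker 36.
- device_b: The other neighbour, same shape and axes as device_a. Pushed sideways high up, either one rocks elastically on its foot about its x axis, 14 Nm per rad (4 N at the nose: 0.018 rad). More than 0.05 rad (3 mm at the nose) counts as tipped. More than 15 N between breaker and neighbour counts as forced.
- top_a (a point): Centre of device_a's nose top, 63 mm above the rail top; the nose's upper long edges are rounded by 3 mm; a black toggle bar stands 10 mm higher.
- top_b (a point): The same point on device_b.
- side_cutters: Side cutters with blue handles lying on the bench, 53 x 131 x 13 mm, origin centre of underside. Leave alone.
- screwdriver_red: Screwdriver with a red handle lying on the bench, 25 x 189 x 27 mm, origin centre of underside. Leave alone.
- multimeter: Yellow and black multimeter lying on the bench, 150 x 80 x 47 mm, origin centre of underside. Leave alone.

How it is judged:
On the way, in this order (a step that is already met when the one before it is completed fails the run):
1. the breaker is lifted clear of the bench (height (world z) of breaker above 0.04 m and contact force between the fingers and breaker above 1 N), for 0.2 s.
2. its foot has entered the gap between the two neighbours, upright and square to the rail (x of breaker in the frame of panel between -0.005 and 0.005 m and y of breaker in the frame of panel between -0.012 and 0.012 m and angle between breaker's own z axis and vertical below 0.06 rad and angle between the x axis of breaker and the x axis of panel, either way round below 0.08 rad and z of breaker in the frame of panel below 0.058 m), for 0.1 s.
3. it has snapped home on the rail (x of breaker in the frame of panel between -0.005 and 0.005 m and y of breaker in the frame of panel between -0.012 and 0.012 m and z of breaker in the frame of panel below 0.0075 m and angle between breaker's own z axis and vertical below 0.04 rad and angle between the x axis of breaker and the x axis of panel, either way round below 0.05 rad), for 0.2 s.
At the end, for the whole second after the job is handed in: The breaker sits home on the rail between the two neighbours: its underside no more than 1.5 mm above its seat, upright within 0.04 rad, square to the rail within 0.05 rad, within 12 mm of the rail's middle along it and 5 mm across it, at rest; both neighbours stand upright within 0.03 rad (all of step 3 and angle between each of device_a, device_b's own z axis and vertical below 0.03 rad and linear speed of breaker below 0.01 m/s); the robot touches nothing.
It fails at once if a neighbour is tipped on the rail by more than 0.05 rad (3 mm at its nose) (angle between any of device_a, device_b's own z axis and vertical above 0.05 rad).
It fails at once if the breaker is forced: pressed on the rail with more than 60 N (contact force between breaker and panel above 60 N).
It fails at once if the breaker is forced against a neighbour with more than 15 N (contact force between breaker and device_a above 15 N or contact force between breaker and device_b above 15 N).
It fails at once if a tool lying on the bench is moved by more than 20 mm (distance of any of side_cutters, screwdriver_red, multimeter from where it was at the start of the episode above 0.02 m).
It also fails if it takes over 72 s, if anything falls off the work surface, if the arm or the gripper's body presses on something with over 40 N, if the wrist force passes 120 N, or if a joint passes its speed limit or range.

## Working session

There is one attempt and no reset: what is moved stays moved. The work goes in short steps, Python scripts to look and compute and a tool call to move; the robot and the scene stay as the last step left them, time stands still between calls to the robot, and variables do not carry over. Pictures are saved under pics/ and viewed, at most 10 in all, crops included, and the job is handed in when it is done.

Besides the shell and the picture viewer there is one more tool, called after ">>>" by a JSON object that holds its "method" and its "body", one argument or row to a line. carry_out: Moves the arm, as the interface text tells. Its arguments: {"type":"object","properties":{"rows":{"type":"array","items":{"type":"array","items":{"type":"array","items":{"type":"number"}}}}},"required":["rows"]}

```bash
mkdir -p pics; ls; python3 - <<'E'
from station import readout,cams
import cv2,numpy as np
s=readout.sense()
for k in("t","tcp_pos","tool_rot","contact_force","finger_gap"):print(k,s[k])
for n in("scene","side","wrist"):
    f=cams.grab_frame(n);cv2.imwrite(f"pics/{n}0.png",f["img"][:,:,::-1])
    np.savez(f"{n}0.npz",**{k:np.array(v) for k,v in f.items()})
    print(n,np.round(f["K"],1).tolist(),np.round(f.get("pose",f.get("tool_from_camera")),3).tolist())
E
```

```text
pics
t 0.0
tcp_pos [0.18925882 0.59513816 0.22596563]
tool_rot [[-9.52976221e-01  3.03044900e-01 -3.32682474e-04]
 [ 3.03045049e-01  9.52975019e-01 -1.52024440e-03]
 [-1.43664225e-04 -1.54957454e-03 -9.99998789e-01]]
contact_force [ 0.26398252 -0.23649863 -0.69677307]
finger_gap 0.09186580403014923
scene [[533.7, 0.0, 279.3], [0.0, 533.7, 206.6], [0.0, 0.0, 1.0]] [[0.81, -0.409, 0.42, -0.087], [-0.586, -0.571, 0.575, -0.909], [0.005, -0.712, -0.702, 1.011], [0.0, 0.0, 0.0, 1.0]]
side [[385.9, 0.0, 275.2], [0.0, 385.9, 207.2], [0.0, 0.0, 1.0]] [[-0.998, 0.003, -0.061, 0.525], [0.059, 0.329, -0.942, 0.691], [0.017, -0.944, -0.329, 0.387], [0.0, 0.0, 0.0, 1.0]]
wrist [[352.1, 0.0, 277.8], [0.0, 352.1, 211.2], [0.0, 0.0, 1.0]] [[0.0, -0.966, -0.26, 0.068], [1.0, 0.0, 0.0, -0.0], [-0.0, -0.26, 0.966, -0.157], [0.0, 0.0, 0.0, 1.0]]
```

View pics/scene0.png

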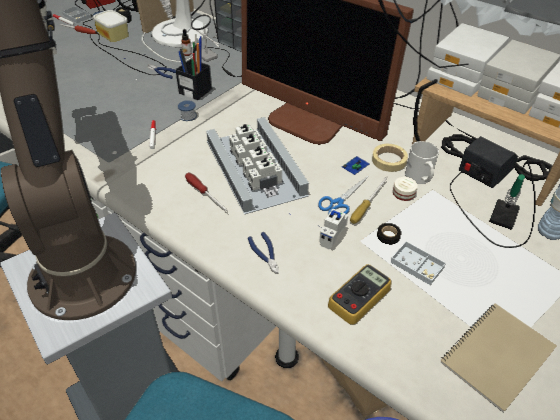

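View pics/side0.png

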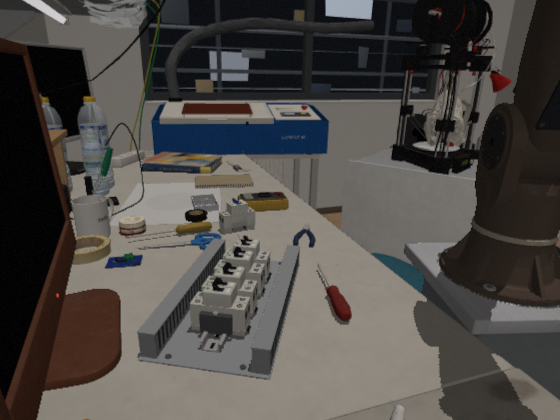

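The scene view shows the panel around (258,165) and the loose breaker at about (334,229). The side view shows the row from (220,310) to (245,250) and the breaker at (237,217). I'll enlarge these areas.

```bash
python3 - <<'E'
import cv2,numpy as np
a=cv2.imread("pics/scene0.png");b=cv2.imread("pics/side0.png")
R=lambda i,x,y,w,h,s:cv2.resize(i[y:y+h,x:x+w],None,fx=s,fy=s,interpolation=cv2.INTER_CUBIC)
cv2.imwrite("pics/c1.png",np.hstack([R(a,200,110,114,114,5)[:570],np.vstack([R(a,312,200,44,54,5),R(b,212,192,44,54,5)])]))
cv2.imwrite("pics/c2.png",R(b,145,230,160,140,5)[:600])
E
```

```text
Traceback (most recent call last):
ValueError: all the input array dimensions except for the concatenation axis must match exactly, but along dimension 0, the array at index 0 has size 570 and the array at index 1 has size 540
```

```bash
python3 - <<'E'
import cv2,numpy as np
a=cv2.imread("pics/scene0.png");b=cv2.imread("pics/side0.png")
R=lambda i,x,y,w,h,s:cv2.resize(i[y:y+h,x:x+w],None,fx=s,fy=s,interpolation=cv2.INTER_CUBIC)
cv2.imwrite("pics/c1.png",np.hstack([R(a,200,110,114,108,5),np.vstack([R(a,312,200,44,54,5),R(b,212,192,44,54,5)])]))
E
```

```text
(no output)
```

View pics/c1.png

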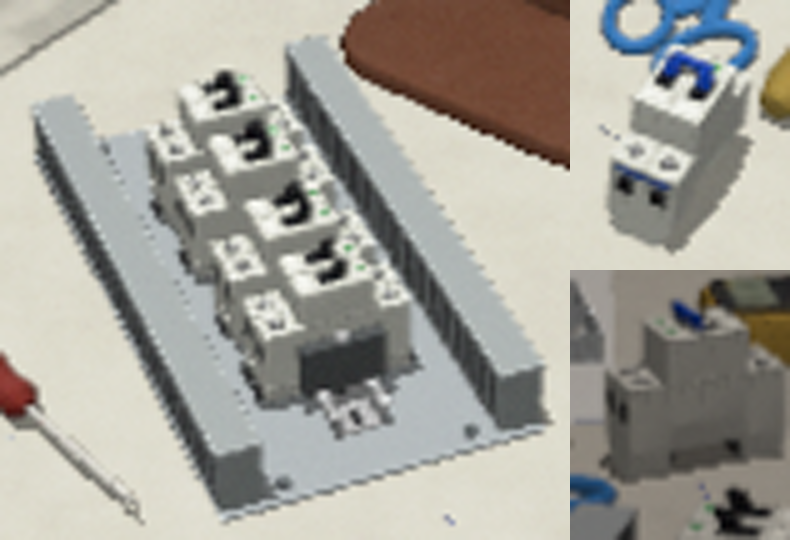

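```bash
cat > h.py <<'E'
import numpy as np
def ray(f,uv,T=None):
    T=f["pose"] if T is None else T
    d=np.linalg.solve(f["K"],np.array([uv[0],uv[1],1.]));return T[:3,3],T[:3,:3]@d
def onz(f,uv,z,T=None):
    o,d=ray(f,uv,T);return o+d*(z-o[2])/d[2]
def proj(f,p,T=None):
    T=f["pose"] if T is None else T
    q=np.linalg.inv(T)@np.append(p,1);u=f["K"]@q[:3];return u[:2]/u[2]
def wT(f,s):
    T=np.eye(4);T[:3,:3]=s["tool_rot"];T[:3,3]=s["tcp_pos"];return T@f["tool_from_camera"]
E
python3 - <<'E'
import numpy as np
from h import *
f=np.load("scene0.npz")
c=lambda x,y:(200+x/5-.4,110+y/5-.4)
for n,p,z in[("plate nl",c(222,520),.003),("plate nr",c(550,428),.003),("ductL far",c(35,105),.048),("ductL farR",c(72,97),.048),("ductL nearL",c(215,455),.048),("ductL nearR",c(262,445),.048),("ductR nearL",c(497,378),.048),("ductR nearR",c(543,365),.048),("ductR farL",c(288,42),.048),("ductR farR",c(328,38),.048)]:
    print(n,onz(f,p,z).round(3))
d=lambda x,y:(312+(x-570)/5-.4,200+y/5-.4)
for n,p,z in[("noseL",d(634,90),.075),("noseN",d(702,122),.075),("noseR",d(748,70),.075),("shL",d(612,155),.051),("shN",d(680,182),.051),("botN",d(672,250),0),("botL",d(612,232),0)]:
    print(n,onz(f,p,z).round(3))
E
```

```text
plate nl [ 0.423 -0.05   0.003]
plate nr [ 0.609 -0.096  0.003]
ductL far [0.501 0.27  0.048]
ductL farR [0.523 0.264 0.048]
ductL nearL [ 0.424 -0.047  0.048]
ductL nearR [ 0.448 -0.055  0.048]
ductR nearL [ 0.579 -0.085  0.048]
ductR nearR [ 0.605 -0.091  0.048]
ductR farL [0.661 0.235 0.048]
ductR farR [0.683 0.224 0.048]
noseL [ 0.539 -0.238  0.075]
noseN [ 0.552 -0.274  0.075]
noseR [ 0.594 -0.26   0.075]
shL [ 0.518 -0.249  0.051]
shN [ 0.534 -0.282  0.051]
botN [ 0.534 -0.281  0.   ]
botL [ 0.517 -0.255  0.   ]
```

Careful with the scale: shifts go in shares of 60 cm and turns go in shares of 90 degrees. That gives: -25 cm is -0.4167, -18.6 cm is -0.31, 0.75 rad is 0.4775.

>>> {"method": "carry_out", "body": {
  "rows": [
    [[-0.4167, -0.31, 0, 0.4775, 9], [-0.4167, -0.31, 0, 0.4775, 9], [-0.4167, -0.31, 0, 0.4775, 9], [-0.4167, -0.31, 0, 0.4775, 9], [-0.4167, -0.31, 0, 0.4775, 9], [-0.4167, -0.31, 0, 0.4775, 9], [-0.4167, -0.31, 0, 0.4775, 9], [-0.4167, -0.31, 0, 0.4775, 9], [-0.4167, -0.31, 0, 0.4775, 9], [-0.4167, -0.31, 0, 0.4775, 9]]
  ]
}}

```text
t: 0.98
tcp_pos: [0.3719, 0.3416, 0.2268]
tool_rot: [[-0.488, 0.873, -0.0], [0.873, 0.488, 0.0], [0.0, 0.0, -1.0]]
contact_force: [-1.0, 1.2, -0.5]
finger_gap: 0.09
finger_force: 0.0
```

To row units: -31 cm is -0.5167, 3.4 cm is 0.0567, 0.75 rad is 0.4775.

>>> {"method": "carry_out", "body": {
  "rows": [
    [[-0.5167, 0.0567, 0, 0.4775, 9], [-0.5167, 0.0567, 0, 0.4775, 9], [-0.5167, 0.0567, 0, 0.4775, 9], [-0.5167, 0.0567, 0, 0.4775, 9], [-0.5167, 0.0567, 0, 0.4775, 9], [-0.5167, 0.0567, 0, 0.4775, 9], [-0.5167, 0.0567, 0, 0.4775, 9], [-0.5167, 0.0567, 0, 0.4775, 9], [-0.5167, 0.0567, 0, 0.4775, 9], [-0.5167, 0.0567, 0, 0.4775, 9], [-0.5167, 0.0567, 0, 0.4775, 9], [-0.5167, 0.0567, 0, 0.4775, 9]]
  ]
}}

```text
t: 1.98
tcp_pos: [0.5522, 0.0917, 0.2264]
tool_rot: [[0.232, 0.973, -0.001], [0.973, -0.232, 0.001], [0.001, -0.001, -1.0]]
contact_force: [-0.1, 0.8, 0.5]
finger_gap: 0.0905
finger_force: 0.0
```

```bash
cat > snap.py <<'E'
import sys,cv2,numpy as np
from station import readout,cams
from h import *
def snap(n,k=1.42):
    s=readout.sense();f=cams.grab_frame("wrist");T=wT(f,s)
    np.savez(n+".npz",K=f["K"],pose=T,img=f["img"])
    cv2.imwrite(f"pics/{n}.png",cv2.resize(f["img"][:,:,::-1],None,fx=k,fy=k,interpolation=cv2.INTER_CUBIC))
    print(s["t"],np.round(s["tcp_pos"],4),np.round(s["tool_rot"][:,1] if hasattr(s["tool_rot"],"shape") else [r[1] for r in s["tool_rot"]],4),np.round(s["contact_force"],2),s["finger_gap"])
if __name__=="__main__":snap(sys.argv[1])
E
python3 snap.py w1
```

```text
1.9833 [0.5522 0.0917 0.2264] [ 0.9728 -0.2315 -0.0011] [-0.06  0.84  0.46] 0.09050141809926188
```

View pics/w1.png

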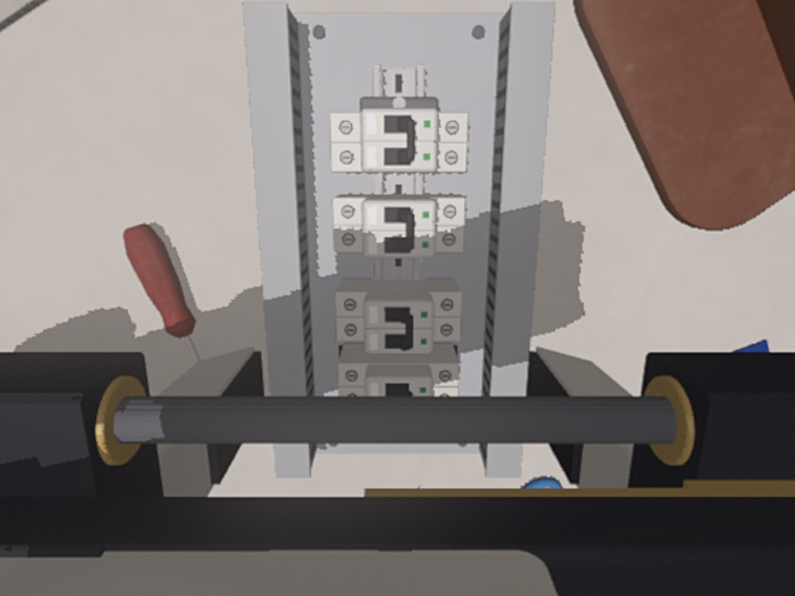

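The wrist view shows the four devices in one column at zoomed x≈398. The gap lies between the noses at zoomed y≈255–280. I'll enlarge it for accuracy.

```bash
python3 - <<'E'
import cv2,numpy as np
f=np.load("w1.npz");i=f["img"][105:255,200:370,::-1]
g=(255*(i/255.)**.6).astype(np.uint8)
g=cv2.resize(g,None,fx=4.7,fy=4,interpolation=cv2.INTER_CUBIC)
cv2.imwrite("pics/w1c.png",g)
E
```

```text
(no output)
```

View pics/w1c.png

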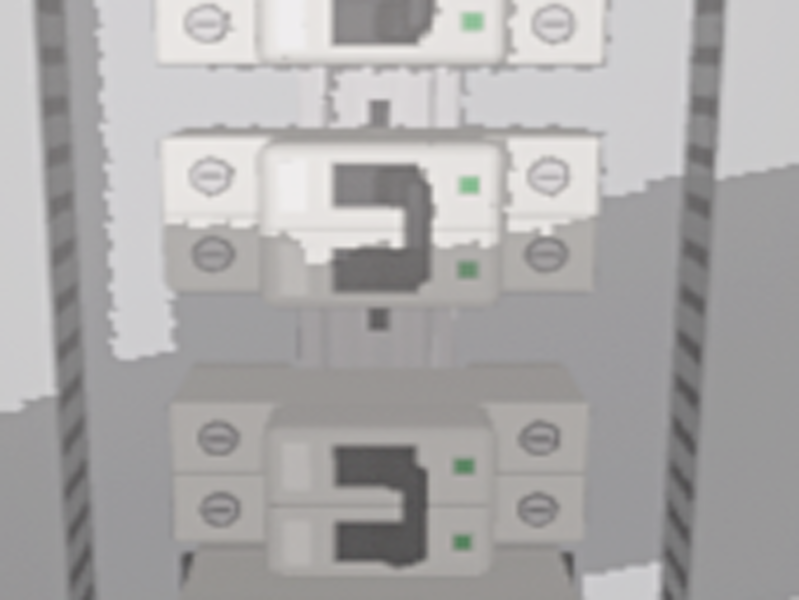

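```bash
python3 - <<'E'
import numpy as np
from h import *
f=np.load("w1.npz")
c=lambda x,y:(200+(x+.5)/4.7-.5,105+(y+.5)/4-.5)
P={}
for n,p in dict(Utl=(163,137),Utr=(601,133),Ubl=(167,292),Ubr=(594,290),Ltl=(171,402),Ltr=(586,402),Lbl=(176,540),Lbr=(583,540)).items():
    P[n]=onz(f,c(*p),.057)
def d(a,b):return np.linalg.norm(P[a]-P[b])*1e3
print("U w",d("Ubl","Ubr"),"len",d("Utl","Ubl"),"L w",d("Ltl","Ltr"),"len",d("Ltl","Lbl"),"gap",d("Ubl","Ltl"),d("Ubr","Ltr"))
X=np.array([P[a]-P[b] for a,b in(("Utr","Utl"),("Ubr","Ubl"),("Ltr","Ltl"),("Lbr","Lbl"))])
print("yaws",np.arctan2(X[:,1],X[:,0]))
l=P["Ubl"]+P["Utl"]-P["Lbl"]-P["Ltl"];r=P["Ubr"]+P["Utr"]-P["Lbr"]-P["Ltr"]
print("yaw along",np.arctan2(-(l+r)[0],(l+r)[1]))
print("gapmid",(P["Ubl"]+P["Ubr"]+P["Ltl"]+P["Ltr"])/4)
g=np.load("scene0.npz")
# breaker toggle/nose check: tool shift needed for TCP to rough breaker spot (0.5665,-0.249), yaw .33
import json
E
```

```text
U w 85.13809269148724 len 35.63835115934063 L w 84.47904833354308 len 34.917037778066025 gap 26.555844579696064 27.037624502844867
yaws [-0.22265434 -0.22763437 -0.23319486 -0.23320354]
yaw along -0.2382430015538445
gapmid [0.5559576  0.09188296 0.057     ]
```

To row units: -32.9 cm is -0.5483, 9.3 cm is 0.155, -0.565 rad is -0.3597.

>>> {"method": "carry_out", "body": {
  "rows": [
    [[-0.5483, 0.155, 0, -0.3597, 9], [-0.5483, 0.155, 0, -0.3597, 9], [-0.5483, 0.155, 0, -0.3597, 9], [-0.5483, 0.155, 0, -0.3597, 9], [-0.5483, 0.155, 0, -0.3597, 9], [-0.5483, 0.155, 0, -0.3597, 9], [-0.5483, 0.155, 0, -0.3597, 9], [-0.5483, 0.155, 0, -0.3597, 9], [-0.5483, 0.155, 0, -0.3597, 9], [-0.5483, 0.155, 0, -0.3597, 9], [-0.5483, 0.155, 0, -0.3597, 9]]
  ]
}}

```text
t: 2.95
tcp_pos: [0.5661, -0.2522, 0.2266]
tool_rot: [[-0.321, 0.947, -0.0], [0.947, 0.321, 0.0], [0.001, 0.0, -1.0]]
contact_force: [-0.3, 0.3, 0.9]
finger_gap: 0.09
finger_force: 0.0
```

```bash
python3 - <<'E'
from snap import *
snap("w2")
f=np.load("w2.npz");i=f["img"][105:255,200:370,::-1]
g=(255*(i/255.)**.6).astype(np.uint8)
cv2.imwrite("pics/w2c.png",cv2.resize(g,None,fx=4.7,fy=4,interpolation=cv2.INTER_CUBIC))
E
```

```text
2.95 [ 0.5661 -0.2522  0.2266] [0.947  0.3213 0.    ] [-0.31  0.28  0.94] 0.09000494098589296
```

View pics/w2c.png

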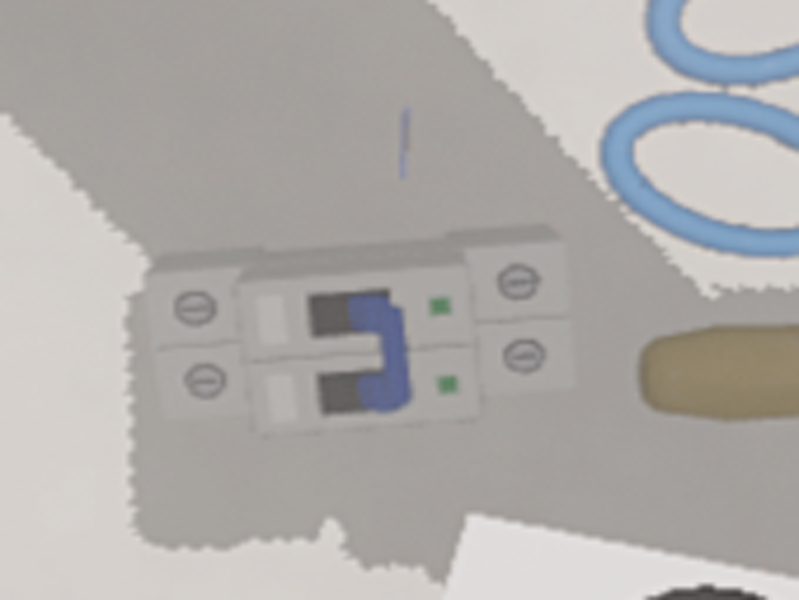

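The breaker is seen from above, with shoulder corners at crop (150,272), (564,240), (160,420) and (576,388).

```bash
python3 - <<'E'
import numpy as np
from h import *
from station import readout
f=np.load("w2.npz")
c=lambda x,y:(200+(x+.5)/4.7-.5,105+(y+.5)/4-.5)
a,b,d,e=[onz(f,c(*p),.051) for p in((150,272),(564,240),(160,420),(576,388))]
m=(a+b+d+e)/4;x=b+e-a-d;y=a+b-d-e
yx=np.arctan2(x[1],x[0]);yy=np.arctan2(-y[0],y[1])
print(m,yx,yy,np.linalg.norm(x)/2,np.linalg.norm(y)/2)
s=readout.sense();R=np.array(s["tool_rot"]);print("shift tool cm",R.T@(m-s["tcp_pos"])*100,"toolyaw",np.arctan2(R[1,1],R[0,1]))
E
```

```text
[ 0.5650076  -0.24936723  0.051     ] 0.419287922361601 0.3887964642030117 0.08530717843538008 0.03625344808384705
shift tool cm [ 0.14571645 -0.10866781 17.54838735] toolyaw 0.32948198532227513
```

To row units: 17.35 cm is 0.2892, 16.7 cm is 0.2783, -0.085 rad is -0.0541.

>>> {"method": "carry_out", "body": {
  "rows": [
    [[0.0025, -0.0017, 0.0833, -0.0541, 9], [0.0025, -0.0017, 0.15, -0.0541, 9], [0.0025, -0.0017, 0.2167, -0.0541, 9], [0.0025, -0.0017, 0.2583, -0.0541, 9], [0.0025, -0.0017, 0.2783, -0.0541, 9], [0.0025, -0.0017, 0.2892, -0.0541, 9], [0.0025, -0.0017, 0.2892, -0.0541, 9], [0.0025, -0.0017, 0.2892, -0.0541, 9]]
  ]
}}

```text
t: 3.67
tcp_pos: [0.566, -0.2511, 0.0548]
tool_rot: [[-0.402, 0.916, 0.002], [0.916, 0.402, -0.0], [-0.001, 0.002, -1.0]]
contact_force: [0.5, -0.3, 0.3]
finger_gap: 0.0897
finger_force: 0.0
```

>>> {"method": "carry_out", "body": {
  "rows": [
    [[0, 0, 0, 0, 7], [0, 0, 0, 0, 5.5], [0, 0, 0, 0, 4], [0, 0, 0, 0, 4], [0, 0, 0, 0, 4], [0, 0, 0, 0, 4], [0, 0, 0, 0, 4], [0, 0, 0, 0, 4]]
  ]
}}

```text
t: 4.33
tcp_pos: [0.5647, -0.2514, 0.0532]
tool_rot: [[-0.401, 0.916, -0.0], [0.916, 0.401, 0.0], [0.0, -0.0, -1.0]]
contact_force: [0.1, 0.2, -0.3]
finger_gap: 0.0443
finger_force: 30.0
```

>>> {"method": "carry_out", "body": {
  "rows": [
    [[0, 0, -0.0167, 0, 4], [0, 0, -0.05, 0, 4], [0, 0, -0.1, 0, 4], [0, 0, -0.15, 0, 4], [0, 0, -0.2, 0, 4], [0, 0, -0.25, 0, 4], [0, 0, -0.25, 0, 4]]
  ]
}}

```text
t: 4.92
tcp_pos: [0.5671, -0.2531, 0.21]
tool_rot: [[-0.401, 0.916, 0.009], [0.916, 0.401, -0.003], [-0.006, 0.007, -1.0]]
contact_force: [0.1, -0.6, -2.5]
finger_gap: 0.0447
finger_force: 30.0
```

To row units: 27 cm is 0.45, 26 cm is 0.4333, 0.648 rad is 0.4125.

>>> {"method": "carry_out", "body": {
  "rows": [
    [[0.05, 0.0167, 0, 0.0446, 4], [0.1, 0.0333, 0, 0.0891, 4], [0.15, 0.05, 0, 0.1401, 4], [0.2, 0.0683, 0, 0.1846, 4], [0.25, 0.0867, 0, 0.2292, 4], [0.3, 0.1033, 0, 0.2737, 4], [0.35, 0.12, 0, 0.3183, 4], [0.4, 0.1367, 0, 0.3692, 4], [0.4333, 0.15, 0, 0.3947, 4], [0.45, 0.155, 0, 0.4125, 4], [0.45, 0.155, 0, 0.4125, 4], [0.45, 0.155, 0, 0.4125, 4]]
  ]
}}

```text
t: 5.92
tcp_pos: [0.5413, 0.0334, 0.2032]
tool_rot: [[0.231, 0.973, -0.0], [0.973, -0.231, -0.0], [-0.0, -0.0, -1.0]]
contact_force: [-0.4, -0.6, -2.3]
finger_gap: 0.045
finger_force: 30.0
```

>>> {"method": "carry_out", "body": {
  "rows": [
    [[0, 0, 0, 0, 4], [0, 0, 0, 0, 4], [0, 0, 0, 0, 4], [0, 0, 0, 0, 4], [0, 0, 0, 0, 4], [0, 0, 0, 0, 4]]
  ]
}}

```text
t: 6.42
tcp_pos: [0.5416, 0.0329, 0.2032]
tool_rot: [[0.233, 0.972, 0.0], [0.972, -0.233, 0.0], [0.0, 0.0, -1.0]]
contact_force: [-0.6, -0.5, -1.7]
finger_gap: 0.0448
finger_force: 30.0
```

```bash
python3 - <<'E'
from snap import *
snap("w3");snap("w3b")
f=np.load("w3.npz");i=f["img"][120:280,180:380,::-1]
g=(255*(i/255.)**.6).astype(np.uint8)
cv2.imwrite("pics/w3c.png",cv2.resize(g,None,fx=4,fy=3.75,interpolation=cv2.INTER_CUBIC))
E
```

```text
6.4167 [0.5416 0.0329 0.2032] [ 0.9724 -0.2334  0.    ] [-0.59 -0.52 -1.66] 0.04476079452291548
6.4667 [0.5416 0.033  0.2032] [ 0.9724 -0.2333  0.    ] [-0.27  0.05 -1.74] 0.044644711754573366
```

View pics/w3c.png

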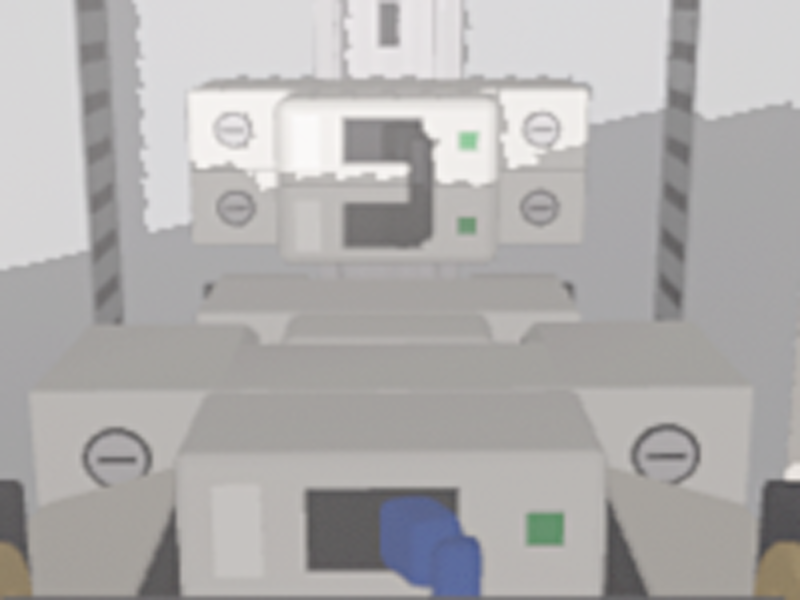

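```bash
python3 - <<'E'
import numpy as np
from h import *
f=np.load("w3.npz");tcp=np.array([.5416,.0329,.2032]);R=np.array([[.2334,.9724,0],[.9724,-.2334,0],[0,0,-1]])
c=lambda x,y:(180+(x+.5)/4-.5,120+(y+.5)/3.75-.5)
tl=lambda p,z:(R.T@(onz(f,c(*p),z)-tcp)*1e3)
for n,p,z in[("brk",[(32,390),(750,387)],.201),("brk bottom edge",[(82,326),(694,322)],.166),("nose",[(180,455),(602,450)],.225),("Ub",[(193,243),(583,243)],.057),("Ut",[(189,90),(590,88)],.057),("Lt",[(198,313),(580,313)],.057)]:
    a,b=[tl(q,z) for q in p];d=b-a
    print(n,a.round(1),b.round(1),"mid",((a+b)/2).round(1),"len",np.hypot(*d[:2]).round(1),"slope(x per y)",(d[0]/d[1]).round(4))
E
```

```text
brk [ 20.2 -41.7   2.2] [20.6 43.4  2.2] mid [20.4  0.9  2.2] len 85.1 slope(x per y) 0.0048
brk bottom edge [ 19.7 -43.2  37.2] [20.3 44.1 37.2] mid [20.   0.5 37.2] len 87.3 slope(x per y) 0.0074
nose [ 20.2 -20.6 -21.8] [ 20.7  22.4 -21.8] mid [ 20.4   0.9 -21.8] len 43.1 slope(x per y) 0.0134
Ub [ 12.  -42.4 146.2] [ 12.   42.9 146.2] mid [ 12.    0.3 146.2] len 85.3 slope(x per y) 0.0003
Ut [ 47.2 -42.  146.2] [ 47.7  43.1 146.2] mid [ 47.4   0.6 146.2] len 85.1 slope(x per y) 0.0057
Lt [ -4.8 -41.9 146.2] [ -4.8  42.9 146.2] mid [ -4.8   0.5 146.2] len 84.8 slope(x per y) 0.0002
```

To row units: 6.4 cm is 0.1067, 6 cm is 0.1.

>>> {"method": "carry_out", "body": {
  "rows": [
    [[0.0333, 0, 0, 0, 4], [0.0667, 0, 0, 0, 4], [0.0867, -0.0008, 0, 0, 4], [0.0975, -0.0008, 0.0167, 0, 4], [0.0975, -0.0008, 0.05, 0, 4], [0.0975, -0.0008, 0.0833, 0, 4], [0.0975, -0.0008, 0.1, 0, 4], [0.0975, -0.0008, 0.1067, 0, 4], [0.0975, -0.0008, 0.1067, 0, 4], [0.0975, -0.0008, 0.1067, 0, 4], [0.0975, -0.0008, 0.1067, 0, 4], [0.0975, -0.0008, 0.1067, 0, 4]]
  ]
}}

```text
t: 7.52
tcp_pos: [0.5553, 0.0902, 0.1402]
tool_rot: [[0.233, 0.972, 0.002], [0.972, -0.233, 0.001], [0.001, 0.001, -1.0]]
contact_force: [-0.4, -0.5, -2.5]
finger_gap: 0.0449
finger_force: 30.0
```

```bash
cat > st.py <<'E'
import numpy as np
from station import readout
s=readout.sense();R=np.array(s["tool_rot"]);p=np.array(s["tcp_pos"]);o=np.array([.5416,.0329,.2032])
R0=np.array([[.2334,.9724,0],[.9724,-.2334,0],[0,0,-1]])
print("t",round(s["t"],2),"tool pos mm",(R0.T@(p-o)*1e3).round(2),"under z",round((p[2]-.0532)*1e3,2),"F tool",(R0.T@np.array(s["contact_force"])).round(2),"M",np.round(s["wrist_torque"],3),"grip",s["finger_force"])
E
python3 - <<'E'
from snap import *
snap("w4")
f=np.load("w4.npz");i=f["img"][100:280,180:380,::-1]
g=(255*(i/255.)**.6).astype(np.uint8)
cv2.imwrite("pics/w4c.png",cv2.resize(g,None,fx=4,fy=3.3,interpolation=cv2.INTER_CUBIC))
E
python3 st.py
```

```text
7.5167 [0.5553 0.0902 0.1402] [ 0.9724 -0.2331  0.0015] [-0.41 -0.51 -2.53] 0.0448923694134292
t 7.57 tool pos mm [59.02 -0.13 63.12] under z 86.88 F tool [0.33 0.06 1.64] M [-0.044  0.09  -0.018] grip 29.96608167886734
```

View pics/w4c.png

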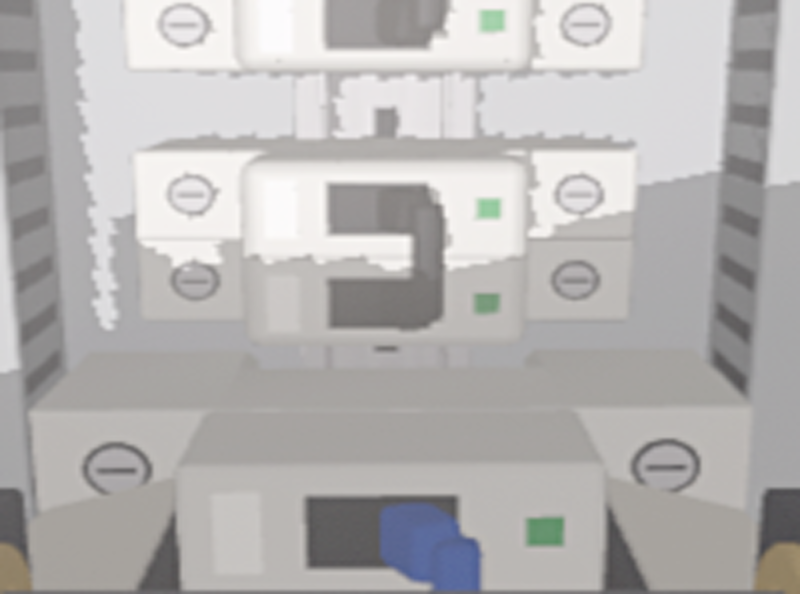

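The breaker hovers square above the gap, with the U neighbour's lower shoulder edge at crop y≈319. I'll check the offset numerically.

```bash
python3 - <<'E'
import numpy as np
from h import *
f=np.load("w4.npz");tcp=np.array([.5553,.0902,.1402]);R=np.array([[.2331,.9724,0],[.9724,-.2331,0],[0,0,-1]])
c=lambda x,y:(180+(x+.5)/4-.5,100+(y+.5)/3.3-.5)
for n,p,z in[("brk",[(34,409),(750,406)],.138),("Ub",[(140,319),(630,319)],.057),("Ut",[(135,151),(636,148)],.057)]:
    print(n,[(R.T@(onz(f,c(*q),z)-tcp)*1e3).round(1) for q in p])
E
python3 st.py
```

```text
brk [array([ 20.3, -41.3,   2.2]), array([20.7, 43.5,  2.2])]
Ub [array([ 15.5, -42.8,  83.2]), array([15.5, 42.9, 83.2])]
Ut [array([ 50.6, -42. ,  83.2]), array([51.3, 42.4, 83.2])]
t 7.57 tool pos mm [59.02 -0.13 63.12] under z 86.88 F tool [0.33 0.06 1.64] M [-0.044  0.09  -0.018] grip 29.96608167886734
```

To row units: 0.75 cm is 0.0125, 0.7 cm is 0.0117.

>>> {"method": "carry_out", "body": {
  "rows": [
    [[0, 0, 0.0033, 0, 4], [0, 0, 0.0067, 0, 4], [0, 0, 0.0083, 0, 4], [0, 0, 0.01, 0, 4], [0, 0, 0.0117, 0, 4], [0, 0, 0.0125, 0, 4], [0, 0, 0.0125, 0, 4], [0, 0, 0.0125, 0, 4], [0, 0, 0.0125, 0, 4], [0, 0, 0.0125, 0, 4]]
  ]
}}

```text
t: 8.4
tcp_pos: [0.5547, 0.0903, 0.1318]
tool_rot: [[0.233, 0.973, 0.0], [0.973, -0.233, 0.0], [0.0, 0.0, -1.0]]
contact_force: [-0.2, 0.5, -1.6]
finger_gap: 0.0448
finger_force: 30.0
```

```bash
python3 st.py
```

```text
t 8.4 tool pos mm [58.86 -0.65 71.42] under z 78.58 F tool [ 0.43 -0.31  1.62] M [-0.11   0.102  0.018] grip 29.966095089912415
```

To row units: 0.2 cm is 0.0033, 0.15 cm is 0.0025.

>>> {"method": "carry_out", "body": {
  "rows": [
    [[0, 0, 0.0008, 0, 4], [0, 0, 0.0017, 0, 4], [0, 0, 0.0025, 0, 4], [0, 0, 0.0033, 0, 4], [0, 0, 0.0033, 0, 4], [0, 0, 0.0033, 0, 4], [0, 0, 0.0033, 0, 4]]
  ]
}}

```text
t: 8.98
tcp_pos: [0.5547, 0.0903, 0.1297]
tool_rot: [[0.233, 0.972, -0.0], [0.972, -0.233, -0.0], [-0.0, -0.0, -1.0]]
contact_force: [0.2, -0.1, -2.1]
finger_gap: 0.0447
finger_force: 30.0
```

```bash
python3 st.py
```

```text
t 8.98 tool pos mm [58.83 -0.68 73.48] under z 76.52 F tool [-0.02  0.22  2.09] M [-0.122  0.103 -0.011] grip 29.965712428092957
```

To row units: 0.15 cm is 0.0025, 0.1 cm is 0.0017.

>>> {"method": "carry_out", "body": {
  "rows": [
    [[0.0008, 0, 0, 0, 4], [0.0017, 0, 0, 0, 4], [0.0017, 0, 0, 0, 4], [0.0025, 0, 0, 0, 4], [0.0025, 0, 0, 0, 4], [0.0025, 0, 0, 0, 4], [0.0025, 0, 0, 0, 4]]
  ]
}}

```text
t: 9.57
tcp_pos: [0.555, 0.0914, 0.1298]
tool_rot: [[0.233, 0.972, 0.0], [0.972, -0.233, -0.0], [-0.0, 0.0, -1.0]]
contact_force: [-0.4, -2.5, -1.3]
finger_gap: 0.045
finger_force: 30.0
```

```bash
python3 st.py
```

```text
t 9.57 tool pos mm [60.05 -0.61 73.43] under z 76.57 F tool [-2.57  0.2   1.35] M [-0.747  0.241 -0.029] grip 29.963666796684265
```

To row units: 0.07 cm is 0.0012, 0.05 cm is 0.0008.

>>> {"method": "carry_out", "body": {
  "rows": [
    [[0.0005, 0, 0, 0, 4], [0.0008, 0, 0, 0, 4], [0.0012, 0, 0, 0, 4], [0.0012, 0, 0, 0, 4], [0.0012, 0, 0, 0, 4], [0.0012, 0, 0, 0, 4]]
  ]
}}

```text
t: 10.07
tcp_pos: [0.5552, 0.0924, 0.1298]
tool_rot: [[0.233, 0.972, 0.0], [0.972, -0.233, 0.0], [0.0, 0.0, -1.0]]
contact_force: [-0.6, -1.7, 0.4]
finger_gap: 0.0448
finger_force: 30.0
```

```bash
python3 st.py
```

```text
t 10.07 tool pos mm [61.07 -0.63 73.43] under z 76.57 F tool [-1.77 -0.19 -0.37] M [-0.726  0.263 -0.018] grip 29.963327944278717
```

The +y neighbour yields: I moved 1 mm further with no rise in force. I'll push it on gently.

To row units: 0.4 cm is 0.0067, 0.35 cm is 0.0058.

>>> {"method": "carry_out", "body": {
  "rows": [
    [[0.0008, 0, 0, 0, 4], [0.0017, 0, 0, 0, 4], [0.0025, 0, 0, 0, 4], [0.0033, 0, 0, 0, 4], [0.0042, 0, 0, 0, 4], [0.005, 0, 0, 0, 4], [0.0058, 0, 0, 0, 4], [0.0067, 0, 0, 0, 4], [0.0067, 0, 0, 0, 4]]
  ]
}}

```text
t: 10.82
tcp_pos: [0.5562, 0.0965, 0.1297]
tool_rot: [[0.233, 0.973, 0.0], [0.973, -0.233, 0.0], [0.0, 0.0, -1.0]]
contact_force: [-0.9, -2.6, -0.5]
finger_gap: 0.0449
finger_force: 30.0
```

```bash
python3 st.py
```

```text
t 10.82 tool pos mm [65.25 -0.68 73.48] under z 76.52 F tool [-2.76 -0.26  0.48] M [-0.722  0.215 -0.017] grip 29.963047206401825
```

Steady at about 2.6 N. I'll continue for 5 mm more.

To row units: 0.48 cm is 0.008, 0.42 cm is 0.007.

>>> {"method": "carry_out", "body": {
  "rows": [
    [[0.001, 0, 0, 0, 4], [0.002, 0, 0, 0, 4], [0.003, 0, 0, 0, 4], [0.004, 0, 0, 0, 4], [0.005, 0, 0, 0, 4], [0.006, 0, 0, 0, 4], [0.007, 0, 0, 0, 4], [0.008, 0, 0, 0, 4], [0.008, 0, 0, 0, 4], [0.008, 0, 0, 0, 4]]
  ]
}}

```text
t: 11.65
tcp_pos: [0.5573, 0.1011, 0.1297]
tool_rot: [[0.233, 0.973, 0.0], [0.973, -0.233, 0.0], [0.0, 0.0, -1.0]]
contact_force: [-0.8, -2.3, 0.1]
finger_gap: 0.0448
finger_force: 30.0
```

```bash
python3 st.py
```

```text
t 11.65 tool pos mm [69.95 -0.67 73.48] under z 76.52 F tool [-2.4  -0.24 -0.13] M [-0.676  0.191 -0.04 ] grip 29.963152706623077
```

To row units: -0.62 cm is -0.0103, 0.04 cm is 0.0007.

>>> {"method": "carry_out", "body": {
  "rows": [
    [[0.0007, 0, 0, 0, 4], [0.0013, 0, 0, 0, 4], [0.0013, 0, 0, 0, 4], [0.0013, 0, 0, 0, 4], [0, 0, 0, 0, 4], [-0.0033, 0, 0, 0, 4], [-0.0067, 0, 0, 0, 4], [-0.0092, 0, 0, 0, 4], [-0.0103, 0, 0, 0, 4], [-0.0103, 0, 0, 0, 4], [-0.0103, 0, 0, 0, 4], [-0.0103, 0, 0, 0, 4]]
  ]
}}

```text
t: 12.65
tcp_pos: [0.5558, 0.0951, 0.1297]
tool_rot: [[0.233, 0.973, 0.0], [0.973, -0.233, 0.0], [0.0, 0.0, -1.0]]
contact_force: [-0.3, 0.2, -2.4]
finger_gap: 0.0446
finger_force: 30.0
```

```bash
python3 - <<'E'
from snap import *
snap("w5")
f=np.load("w5.npz");i=f["img"][100:280,180:380,::-1]
g=(255*(i/255.)**.6).astype(np.uint8)
cv2.imwrite("pics/w5c.png",cv2.resize(g,None,fx=4,fy=3.3,interpolation=cv2.INTER_CUBIC))
E
python3 st.py
```

```text
12.65 [0.5558 0.0951 0.1297] [ 0.9725 -0.2328  0.    ] [-0.31  0.19 -2.4 ] 0.04456736275047526
t 12.7 tool pos mm [63.8  -0.68 73.47] under z 76.53 F tool [ 0.71 -0.04  1.54] M [-0.086  0.057  0.018] grip 29.965964555740356
```

View pics/w5c.png

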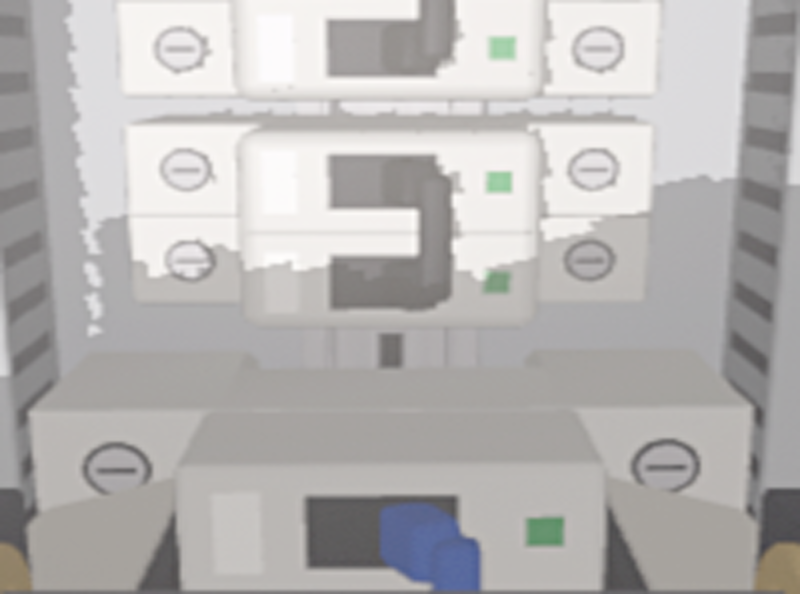

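The U neighbour has moved up and is still square, and the breaker hasn't shifted in the grip. I'll descend in steps and check the lateral force each time.

To row units: 1 cm is 0.0167, 0.9 cm is 0.015.

>>> {"method": "carry_out", "body": {
  "rows": [
    [[0, 0, 0.0025, 0, 4], [0, 0, 0.005, 0, 4], [0, 0, 0.0075, 0, 4], [0, 0, 0.01, 0, 4], [0, 0, 0.0125, 0, 4], [0, 0, 0.015, 0, 4], [0, 0, 0.0167, 0, 4], [0, 0, 0.0167, 0, 4], [0, 0, 0.0167, 0, 4]]
  ]
}}

```text
t: 13.45
tcp_pos: [0.5558, 0.0949, 0.1197]
tool_rot: [[0.233, 0.972, -0.0], [0.972, -0.233, -0.0], [-0.0, -0.0, -1.0]]
contact_force: [0.4, 0.1, -2.2]
finger_gap: 0.0445
finger_force: 30.0
```

```bash
python3 st.py
```

```text
t 13.45 tool pos mm [63.63 -0.7  83.53] under z 66.47 F tool [0.19 0.32 2.2 ] M [-0.078  0.091 -0.045] grip 29.966112971305847
```

To row units: 0.25 cm is 0.0042, 0.2 cm is 0.0033.

>>> {"method": "carry_out", "body": {
  "rows": [
    [[0, 0, 0.0008, 0, 4], [0, 0, 0.0017, 0, 4], [0, 0, 0.0025, 0, 4], [0, 0, 0.0033, 0, 4], [0, 0, 0.0042, 0, 4], [0, 0, 0.0042, 0, 4], [0, 0, 0.0042, 0, 4]]
  ]
}}

```text
t: 14.03
tcp_pos: [0.5558, 0.0949, 0.1172]
tool_rot: [[0.233, 0.972, -0.0], [0.972, -0.233, -0.0], [-0.0, -0.0, -1.0]]
contact_force: [0.7, -0.1, -1.4]
finger_gap: 0.0448
finger_force: 30.0
```

```bash
python3 st.py
```

```text
t 14.03 tool pos mm [63.64 -0.68 86.02] under z 63.98 F tool [0.04 0.74 1.42] M [-0.119  0.077  0.029] grip 29.966038763523102
```

To row units: 0.3 cm is 0.005, 0.25 cm is 0.0042.

>>> {"method": "carry_out", "body": {
  "rows": [
    [[0, 0, 0.0008, 0, 4], [0, 0, 0.0017, 0, 4], [0, 0, 0.0025, 0, 4], [0, 0, 0.0033, 0, 4], [0, 0, 0.0042, 0, 4], [0, 0, 0.005, 0, 4], [0, 0, 0.005, 0, 4], [0, 0, 0.005, 0, 4]]
  ]
}}

```text
t: 14.7
tcp_pos: [0.5558, 0.095, 0.1142]
tool_rot: [[0.233, 0.972, -0.0], [0.972, -0.233, -0.0], [-0.0, -0.0, -1.0]]
contact_force: [-1.5, -0.7, -1.5]
finger_gap: 0.0447
finger_force: 30.0
```

```bash
python3 st.py
```

```text
t 14.7 tool pos mm [63.65 -0.69 89.01] under z 60.99 F tool [-0.99 -1.29  1.49] M [-0.136  0.084 -0.013] grip 29.96601104736328
```

To row units: 0.5 cm is 0.0083, 0.4 cm is 0.0067.

>>> {"method": "carry_out", "body": {
  "rows": [
    [[0, 0, 0.0012, 0, 4], [0, 0, 0.0023, 0, 4], [0, 0, 0.0035, 0, 4], [0, 0, 0.005, 0, 4], [0, 0, 0.0067, 0, 4], [0, 0, 0.0083, 0, 4], [0, 0, 0.0083, 0, 4], [0, 0, 0.0083, 0, 4]]
  ]
}}

```text
t: 15.37
tcp_pos: [0.5557, 0.0949, 0.1091]
tool_rot: [[0.233, 0.972, -0.0], [0.972, -0.233, -0.0], [-0.0, -0.0, -1.0]]
contact_force: [-0.2, 0.2, -1.7]
finger_gap: 0.0443
finger_force: 30.0
```

```bash
python3 st.py
```

```text
t 15.37 tool pos mm [63.59 -0.75 94.06] under z 55.94 F tool [ 0.14 -0.24  1.67] M [-0.12   0.054  0.017] grip 29.966028928756714
```

To row units: 2 cm is 0.0333, 1.7 cm is 0.0283.

>>> {"method": "carry_out", "body": {
  "rows": [
    [[0, 0, 0.0033, 0, 4], [0, 0, 0.0083, 0, 4], [0, 0, 0.0133, 0, 4], [0, 0, 0.0183, 0, 4], [0, 0, 0.0233, 0, 4], [0, 0, 0.0283, 0, 4], [0, 0, 0.0317, 0, 4], [0, 0, 0.0333, 0, 4], [0, 0, 0.0333, 0, 4]]
  ]
}}

```text
t: 16.12
tcp_pos: [0.5557, 0.0949, 0.089]
tool_rot: [[0.233, 0.972, -0.0], [0.972, -0.233, -0.0], [-0.0, -0.0, -1.0]]
contact_force: [0.5, -0.2, -1.6]
finger_gap: 0.0449
finger_force: 30.0
```

```bash
python3 st.py
```

```text
t 16.12 tool pos mm [ 63.58  -0.78 114.25] under z 35.75 F tool [-0.05  0.5   1.57] M [-0.138  0.077  0.006] grip 29.966045022010803
```

>>> {"method": "carry_out", "body": {
  "rows": [
    [[0, 0, 0.0033, 0, 4], [0, 0, 0.0083, 0, 4], [0, 0, 0.0133, 0, 4], [0, 0, 0.0183, 0, 4], [0, 0, 0.0233, 0, 4], [0, 0, 0.0267, 0, 4], [0, 0, 0.0292, 0, 4], [0, 0, 0.0308, 0, 4], [0, 0, 0.0308, 0, 4], [0, 0, 0.0308, 0, 4]]
  ]
}}

```text
t: 16.95
tcp_pos: [0.5558, 0.0949, 0.0707]
tool_rot: [[0.233, 0.972, -0.0], [0.972, -0.233, 0.0], [-0.0, -0.0, -1.0]]
contact_force: [0.0, -0.2, -1.8]
finger_gap: 0.0445
finger_force: 30.0
```

```bash
python3 st.py
```

```text
t 16.95 tool pos mm [ 63.65  -0.66 132.47] under z 17.53 F tool [-0.17  0.07  1.8 ] M [-0.094  0.081 -0.019] grip 29.965979754924774
```

To row units: 0.6 cm is 0.01, 0.5 cm is 0.0083.

>>> {"method": "carry_out", "body": {
  "rows": [
    [[0, 0, 0.0017, 0, 4], [0, 0, 0.0033, 0, 4], [0, 0, 0.005, 0, 4], [0, 0, 0.0067, 0, 4], [0, 0, 0.0083, 0, 4], [0, 0, 0.01, 0, 4], [0, 0, 0.01, 0, 4], [0, 0, 0.01, 0, 4]]
  ]
}}

```text
t: 17.62
tcp_pos: [0.5559, 0.095, 0.0649]
tool_rot: [[0.233, 0.972, 0.0], [0.972, -0.233, 0.0], [0.0, 0.0, -1.0]]
contact_force: [-1.3, 0.4, 1.0]
finger_gap: 0.0447
finger_force: 30.0
```

```bash
python3 st.py
```

```text
t 17.62 tool pos mm [ 63.72  -0.55 138.35] under z 11.65 F tool [ 0.05 -1.35 -1.  ] M [-0.045  0.203 -0.015] grip 29.96612638235092
```

To row units: 0.3 cm is 0.005, 0.25 cm is 0.0042.

>>> {"method": "carry_out", "body": {
  "rows": [
    [[0, 0, 0.0013, 0, 4], [0, 0, 0.0025, 0, 4], [0, 0, 0.0033, 0, 4], [0, 0, 0.0042, 0, 4], [0, 0, 0.005, 0, 4], [0, 0, 0.005, 0, 4], [0, 0, 0.005, 0, 4]]
  ]
}}

```text
t: 18.2
tcp_pos: [0.5558, 0.0951, 0.0616]
tool_rot: [[0.233, 0.973, -0.0], [0.973, -0.233, 0.0], [0.0, -0.0, -1.0]]
contact_force: [-0.5, 0.5, 0.2]
finger_gap: 0.045
finger_force: 30.0
```

```bash
python3 st.py
```

```text
t 18.2 tool pos mm [ 63.75  -0.73 141.59] under z 8.41 F tool [ 0.37 -0.56 -0.19] M [ 0.062  0.078 -0.011] grip 29.96524214744568
```

To row units: 0.2 cm is 0.0033, 0.15 cm is 0.0025.

>>> {"method": "carry_out", "body": {
  "rows": [
    [[0, 0, 0.0008, 0, 4], [0, 0, 0.0017, 0, 4], [0, 0, 0.0025, 0, 4], [0, 0, 0.0033, 0, 4], [0, 0, 0.0033, 0, 4], [0, 0, 0.0033, 0, 4]]
  ]
}}

```text
t: 18.7
tcp_pos: [0.5556, 0.0948, 0.0595]
tool_rot: [[0.233, 0.972, -0.001], [0.972, -0.233, -0.0], [-0.0, -0.0, -1.0]]
contact_force: [-0.4, -0.8, -1.5]
finger_gap: 0.0452
finger_force: 30.0
```

```bash
python3 st.py
```

```text
t 18.7 tool pos mm [ 63.47  -0.89 143.73] under z 6.27 F tool [-0.86 -0.21  1.51] M [-0.091  0.078 -0.028] grip 29.96606558561325
```

To row units: 0.06 cm is 0.001, 0.04 cm is 0.0007.

>>> {"method": "carry_out", "body": {
  "rows": [
    [[0, 0, 0.0003, 0, 4], [0, 0, 0.0007, 0, 4], [0, 0, 0.001, 0, 4], [0, 0, 0.001, 0, 4], [0, 0, 0.001, 0, 4]]
  ]
}}

```text
t: 19.12
tcp_pos: [0.5557, 0.0949, 0.0592]
tool_rot: [[0.233, 0.972, -0.0], [0.972, -0.233, 0.0], [0.0, -0.0, -1.0]]
contact_force: [-2.2, 0.3, 0.3]
finger_gap: 0.0447
finger_force: 30.0
```

```bash
python3 st.py
```

```text
t 19.12 tool pos mm [ 63.6   -0.77 144.01] under z 5.99 F tool [-0.21 -2.26 -0.29] M [-0.197  0.412  0.053] grip 29.966801404953003
```

To row units: 0.04 cm is 0.0007, 0.02 cm is 0.0003.

>>> {"method": "carry_out", "body": {
  "rows": [
    [[0, 0, 0.0003, 0, 4], [0, 0, 0.0007, 0, 4], [0, 0, 0.0007, 0, 4], [0, 0, 0.0007, 0, 4]]
  ]
}}

```text
t: 19.45
tcp_pos: [0.5557, 0.0949, 0.0592]
tool_rot: [[0.233, 0.972, -0.0], [0.972, -0.233, 0.0], [0.0, -0.0, -1.0]]
contact_force: [-3.4, -0.1, 7.7]
finger_gap: 0.045
finger_force: 30.0
```

```bash
python3 st.py
```

```text
t 19.45 tool pos mm [ 63.61  -0.73 144.03] under z 5.97 F tool [-0.89 -3.28 -7.71] M [-0.204  0.876 -0.085] grip 29.968544840812683
```

It has hit the hard stop at the seat height, with z held and the force rising. I'll release and rise.

To row units: -0.05 cm is -0.0008.

>>> {"method": "carry_out", "body": {
  "rows": [
    [[0, 0, -0.0008, 0, 4], [0, 0, -0.0008, 0, 5], [0, 0, -0.0008, 0, 6], [0, 0, -0.0008, 0, 7], [0, 0, -0.0008, 0, 7], [0, 0, -0.0008, 0, 7], [0, 0, -0.0008, 0, 7], [0, 0, -0.0008, 0, 7]]
  ]
}}

```text
t: 20.12
tcp_pos: [0.5558, 0.095, 0.0592]
tool_rot: [[0.233, 0.973, 0.0], [0.973, -0.233, 0.0], [0.0, 0.0, -1.0]]
contact_force: [0.0, -0.5, 0.5]
finger_gap: 0.0698
finger_force: 0.0
```

To row units: -16 cm is -0.2667, -14 cm is -0.2333.

>>> {"method": "carry_out", "body": {
  "rows": [
    [[0, 0, -0.0167, 0, 7], [0, 0, -0.05, 0, 7], [0, 0, -0.1, 0, 7], [0, 0, -0.1667, 0, 7], [-0.0333, 0, -0.2333, 0, 7], [-0.0667, 0, -0.2667, 0, 7], [-0.0667, 0, -0.2667, 0, 7], [-0.0667, 0, -0.2667, 0, 7], [-0.0667, 0, -0.2667, 0, 7], [-0.0667, 0, -0.2667, 0, 7]]
  ]
}}

```text
t: 20.95
tcp_pos: [0.5458, 0.057, 0.2183]
tool_rot: [[0.232, 0.973, -0.002], [0.973, -0.232, 0.0], [-0.0, -0.002, -1.0]]
contact_force: [-0.6, 0.4, -0.6]
finger_gap: 0.0704
finger_force: 0.0
```

```bash
python3 - <<'E'
from snap import *
snap("w6")
f=np.load("w6.npz");i=f["img"][60:260,180:380,::-1]
g=(255*(i/255.)**.6).astype(np.uint8)
cv2.imwrite("pics/w6c.png",cv2.resize(g,None,fx=4,fy=3,interpolation=cv2.INTER_CUBIC))
E
```

```text
20.95 [0.5458 0.057  0.2183] [ 0.9728 -0.2318 -0.0018] [-0.63  0.37 -0.6 ] 0.07039839743909054
```

View pics/w6c.png

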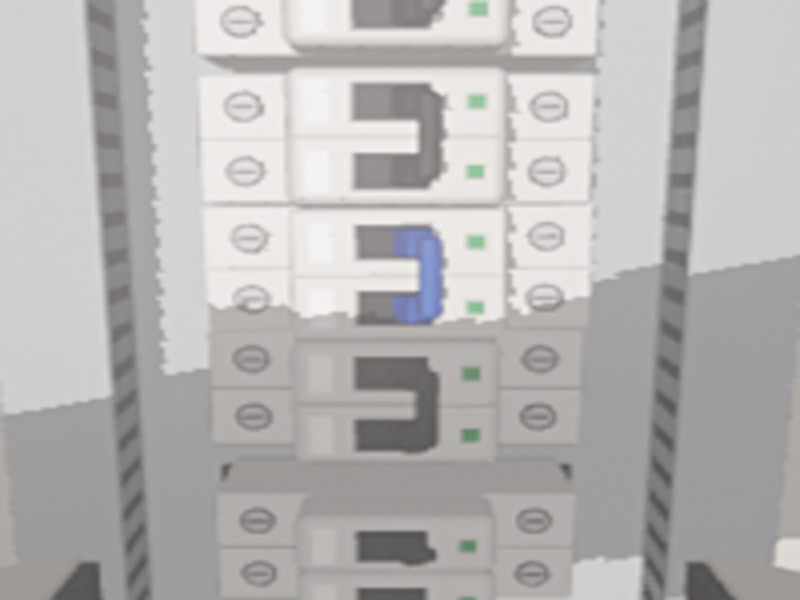

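The breaker sits flush and square between its neighbours, with its blue toggle at crop (420,275). Its shoulders line up with theirs at y≈205–330.

```bash
python3 -c "
from station import workorder
print(workorder.job_done())"
```

```text
the job is handed in; nothing more can be done
None
```

The breaker hit its hard stop on the rail and was released between the neighbours (the +y one slid aside, leaving the −y one as the stuck one), and I handed the job in at about 21 s; no verdict came back.

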